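# Set the temperature with the outer ring of a dual-knob room controller

### The arm

A 6-joint arm with a two-finger parallel gripper is mounted at the origin on the work surface; the furniture and walls round the work are solid. World frame = base frame: x ahead of the robot, y to its left, z up, the work surface at z = 0. Lengths are in mm, angles in degrees, forces in N, time in s.
With the tool pointing down it reaches from about 350 to 850 mm from the base axis. Payload 8.1 kg.
Tool frame: the origin (TCP) lies at the very end of the fingers, on their centre line; the grasp point (between the pads) lies 19 mm behind it (hold_point_z is the distance from the TCP to the grasp point, in mm); z points along the fingers, y is the line along which they close (so a half turn about z gives the same grasp; the last joint's range is limited). The gripper opens to 85 mm and grips with 20 to 120 N. Pads are 22 mm wide; open, the fingers measure 114 mm over their backs; the gripper's body (76 mm by 85 mm) begins 54 mm behind the grasp point. The pads swing forward as they close: fully open they stand 13 mm farther back than shut.
Start: joints at [70.737, 7.471, 85.268, -0, 87.261, -4.893], TCP at [148.885, 581.239, 231.292] pointing down, gripper open.
Joint ranges: [-169.43, 169.43], [-51.17, 129.36], [1.28, 143.12], [-76.62, 256.62], [0, 156.53], [-152.29, 152.29]. Speed limits (degrees/s): [136.94, 136.94, 159.86, 180, 180, 180].

### API

Orientations are given as a 3x3 rotation matrix whose columns are the frame's x, y, z axes.
In Python, from station import get_state, snapshot, calibration, finish_job, regions_of, tip_of, hold_point_z gives the robot as it stands.
- The arm moves only by the tool carry_out, never from a script. Its argument "increments" is text: rows parted by semicolons, each of 6 numbers parted by spaces: the shift along the world's x, y, z in units of 40 mm (1.0 is 40 mm), then the turn, a rotation vector about the world's x, y, z in units of 8 degrees (1.0 is 8 degrees). In form: x y z wx wy wz; .... A call has 1 to 5 rows; each row shifts and turns the commanded pose from where the row before left it; what a row does not reach is not made up. A row lasts 1/10 s, in which the tool goes at most 50 mm and 8.59 degrees, less where a joint would pass 70% of its speed; a pose out of reach is approached as far as the arm can. A call is refused whole if a number of a shift passes 1 or a number of a turn 1, either way. A call with a gripper value outside its range is refused whole. "grip" is the opening, from -1 (shut) to 1 (fully open), set as the call begins (left out, the last holds). The fingers move at their own pace and stop on an object; "grip_force" is the grip in N (left out, the last holds). Time passes only in rows, so rows that do not move let the fingers close. It gives the time, the measured TCP pose, the force, the opening and the grip force at its end, in the units of the state.
- get_state(): the state, without advancing time (a new reading comes with each control period).
- snapshot(name): name is "scene" or "top" or "wrist"; returns the picture (480x640x3 uint8, blue, green, red); there is no depth.
- calibration(name): a dict with "fx", "fy", "cx", "cy" (pixels), "world_from_camera" (4x4, takes a point from camera to world coordinates). Camera axes: x right, y up, looking along -z (the intrinsics and any distortion apply to the point x, -y, -z); pixel columns grow to the right and rows downward; lengths in mm; the calibration is good to about 2 mm. A picture is of the moment at which its call begins: read the wrist's pose just before it. calibration takes no time and is no camera call; for the wrist camera it gives the pose at the moment of the call.
- finish_job(): hands the job in; it is judged then, once.
Trained networks look in the newest picture that a camera, given by its name, has taken for a name from the list of things; names that differ only in an ending like _2 or _b are one class to them, and where a whole thing is asked for, a point or a joint stands for the part that bears it (a point fixed in the world has none). Each returns a list of dicts, best first, with "p" (0 to 1); they miss things now and then, are a little off and sometimes report something else, mostly with a low value. They report only what shows in the picture. A call takes as long as a camera call.
- regions_of(camera, thing): "region" (480x640 bool, what is visible of it).
- tip_of(camera, thing): "point" ([x, y, z] in mm, in the coordinates of the camera as it stood for that picture, good to about 4 mm: a listed point, or the origin of a listed thing).
The state is a dict: "time": time; "joint_positions": joint angles; "dq": joint speeds; "tau": joint torques, N m; "position": TCP position; "tool_rot": TCP orientation; "force": force on the tool from outside, world axes, zero at the start; "moment": the same for the moment, N m; "gripper_width": opening from 0.0 (shut) to 1.0 (fully open); "grip_force": force on a finger pad.
Only numpy, scipy, OpenCV 4.12 (cv2) and the standard library are available. Lean on these libraries where they do the work, as an engineer would, in place of code of your own. Each camera call takes 0.05 s, during which the arm holds its last target. There are 200 camera calls.

### The job

On the white room controller, push the black outer ring gently down and turn it until the white line of the black disc under it points at the orange preset marker, then let the ring spring back up and press the green button fully down to store it. The disc follows the ring only while the ring is pushed down; pushed too hard, the ring drags the silver inner knob along too, and that must stay as it is. Grip the ring lightly, and leave the marker, the paper-clip box and the eraser alone.

Things in the scene. Friction and masses are not known exactly. Their poses are not given: they have to be found in the camera images.
- controller: white box 176 x 112 x 45 mm (x, y, z), fixed to the desk. Origin: centre of its underside; x along its length, pointing away from the robot at yaw 0 (yaw within 0.4 either way), z up. Top face at 45 mm. On the top: the two concentric knobs, their axis at x = +28, y = 0 mm; the green button at x = -58, y = -24 mm; a dark display at x = -58, y = +30 mm
- knob_axis (a point): point on the common vertical axis of ring, disc and inner knob, at the height of the outer ring's top face while it is up (32 mm above the controller's top, 77 mm above the desk); axes as the controller's. Inner knob: silver, 33 mm diameter, rising from the ring's top to 13 mm above it
- ring: the black ribbed outer ring, 58 mm diameter, side free from 3 to 32 mm above the controller's top. In use it is pushed up to 9.5 mm down, so grip it with the fingertips 13 to 16 mm above the controller's top. It turns idly while it is up and is light to turn. Origin on the axis, level with the controller's top while it is up
- ring_press (a joint): ring's depth in m: 0 = up. Soft spring first (2 to 5 N), then at a depth of 1 to 8 mm, different each time and not visible, it meets the disc's clutch and the push rises 8.4 N/mm. From about 7 N the disc turns with the ring; from about 14 N (1.5 mm past the first touch) the inner knob is dragged too: turn at 9 to 12 N. Springs up when let go; held by its side it follows the gripper
- temp_disc (a joint): angle of the thin black disc (73 mm diameter, flush in the controller's top round the ring's foot) in rad, growing clockwise from above, limits +-1.5; at 0 its white line points along the controller's -x. Starts between -0.9 and -0.4. Under a right push it turns with the ring (about 0.03 N m), perhaps lagging a little
- disc_line (a point): outer end of the white line on the disc, 36.5 mm from the axis (the point's -x points outward along the line)
- marker (a joint): angle of the orange preset marker in rad, on the same scale and zero as temp_disc; between 0.1 and 0.55. It slides stiffly in its track and must stay
- marker_tab (a point): middle of the top of the orange marker, a tab 10 x 7 mm that stands 2 mm above the controller's top, 40.5 mm from the knob axis (the point's -x points outward)
- fan_knob (a joint): angle of the silver inner knob in rad, same sense and zero as temp_disc; turns very lightly (0.02 N m) and must stay
- fan_line (a point): outer end of the red line on top of the silver inner knob, 14 mm from the axis
- set_button (a joint): travel of the green button in m: 0 = up, 0.006 = fully down (about 5 N); springs up again
- set_button_top (a point): centre of the top of the green button, 22 mm diameter; the press goes straight down
- clip_box: grey-blue paper-clip box 50 x 66 x 23 mm, loose bystander beyond the paper tray; origin at the centre of its underside
- eraser: blue and white eraser 22 x 52 x 13 mm, loose bystander beyond the paper tray; origin at the centre of its underside

How it is judged (in metres and radians):
On the way, in this order (a step that is already met when the one before it is completed fails the run):
1. the disc's line points at the marker and the ring has sprung back up, let go (angle between the x axis of disc_line and the x axis of marker_tab, either way round below 0.1 rad and value of joint ring_press below 0.001 m and contact force between the fingers and ring below 0.1 N), for 0.2 s.
2. the green button is pressed fully down (value of joint set_button above 0.0048 m), for 0.1 s.
At the end, for the whole second after the job is handed in: the disc's white line points at the orange marker within 0.10 rad (4 mm at the tab, about half its width), the ring is up (within 1 mm), the inner knob's line is within 2 mm and the marker within 3 mm of where they started, and the button has come up again (angle between the x axis of disc_line and the x axis of marker_tab, either way round below 0.1 rad and value of joint ring_press below 0.001 m and distance of fan_line from where it was at the start of the episode below 0.002 m and distance of marker_tab from where it was at the start of the episode below 0.003 m and value of joint set_button below 0.0015 m); the robot touches nothing.
It fails at once if the silver inner knob is turned (its line moves more than 2 mm) (distance of fan_line from where it was at the start of the episode above 0.002 m).
It fails at once if the orange marker is moved more than 3 mm (distance of marker_tab from where it was at the start of the episode above 0.003 m).
It fails at once if the outer ring is squeezed or forced with more than 160 N in all (about 80 N a finger) (contact force between the fingers and ring above 160 N).
It fails at once if the paper-clip box or the eraser is moved more than 15 mm (distance of any of clip_box, eraser from where it was at the start of the episode above 0.015 m).
It also fails if it takes over 64 s, if anything falls off the work surface, if the arm or the gripper's body presses on something with over 40 N, if the wrist force passes 120 N, or if a joint passes its speed limit or range.

## Working session

There is one attempt and no reset: what is moved stays moved. The work goes in short steps, Python scripts to look and compute and a tool call to move; the robot and the scene stay as the last step left them, time stands still between calls to the robot, and variables do not carry over. Pictures are saved under pics/ and viewed, at most 10 in all, crops included, and the job is handed in when it is done.

Besides the shell and the picture viewer there is one more tool, called after "Request:" in YAML: its name, and indented under it one key for each argument. carry_out: Moves the arm, as the interface text tells. Its arguments: {"type":"object","properties":{"increments":{"type":"string"},"grip":{"type":"number"},"grip_force":{"type":"number"}},"required":["increments"]}

```bash
mkdir -p pics; cat > h.py <<'E'
import numpy as np, cv2
from station import *
def w(cam,thing):
    r=tip_of(cam,thing)
    if not r: return None
    T=np.array(calibration(cam)["world_from_camera"])
    return [(round(d["p"],2),np.round((T@np.r_[d["point"],1])[:3],1)) for d in r[:2]]
E
python3 - <<'E'
from h import *
for c in ["top","scene"]:
    cv2.imwrite(f"pics/{c}0.png",snapshot(c))
    for t in ["controller","knob_axis","disc_line","marker_tab","fan_line","set_button_top","clip_box","eraser"]:
        print(c,t,w(c,t))
s=get_state();print(s["time"],s["position"],s["tool_rot"],s["force"])
k=calibration("top");print(k)
E
```

```text
top controller [(0.66, array([418.9, 281.2,  -4.4]))]
top knob_axis [(0.87, array([444.7, 276.7,  74.4])), (0.34, array([519.6,  91.4,  -1.2]))]
top disc_line [(0.61, array([414.4, 257.4,  45.2]))]
top marker_tab [(0.66, array([520.3,  92.4,   1.2]))]
top fan_line [(0.77, array([440.9, 293. ,  88.7])), (0.21, array([538.3, -84.9,   1.9]))]
top set_button_top [(0.63, array([356.6, 265.1,  64.7]))]
top clip_box [(0.96, array([535.9, -87.9,   2.9]))]
top eraser [(0.55, array([520.8,  89.7,   4. ])), (0.29, array([443.5, 274.2,  78.5]))]
scene controller [(0.93, array([418.8, 279.5,  -0.8]))]
scene knob_axis [(0.85, array([447.1, 276.5,  75.5]))]
scene disc_line [(0.64, array([417.2, 259.4,  42.2]))]
scene marker_tab [(0.3, array([445.3, 278.5,  73.9]))]
scene fan_line [(0.6, array([432. , 290.8,  90.8]))]
scene set_button_top [(0.56, array([359.4, 267. ,  64.3]))]
scene clip_box None
scene eraser None
0.9 [148.88926959 581.22959279 231.31235908] [[-9.68711020e-01  2.48191377e-01  7.89393994e-06]
 [ 2.48191377e-01  9.68711020e-01  1.32231985e-05]
 [-4.36506276e-06  1.47686659e-05 -1.00000000e+00]] [ 0.27097494 -0.55610856 -0.55798929]
{'fx': 512.0861288938888, 'fy': 512.0861288938888, 'cx': 314.5962673512364, 'cy': 237.60323430313107, 'world_from_camera': array([[ 7.35998260e-03,  9.98403769e-01, -5.59977163e-02,
         3.86079576e+02],
       [-9.99952898e-01,  7.70260559e-03,  5.90514296e-03,
         1.68600462e+02],
       [ 6.32704531e-03,  5.59516170e-02,  9.98413434e-01,
         1.07609568e+03],
       [ 0.00000000e+00,  0.00000000e+00,  0.00000000e+00,
         1.00000000e+00]])}
```

View pics/top0.png

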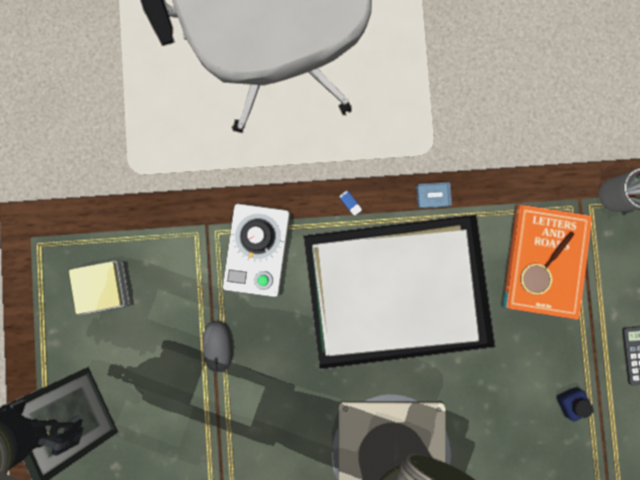

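View pics/scene0.png

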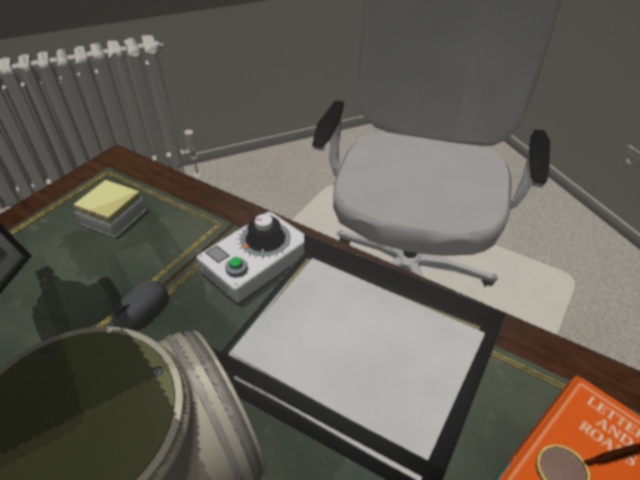

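The top view shows the controller at about (257,250), with the knob at (257,236), the button at (263,281) and the tray to its right. The scene view agrees, with the knob at (265,232) and the button at (237,265). I'll move over it and use the wrist camera.

Request:
carry_out:
  increments: "0.85 -0.85 0 0 0 0;0.85 -0.85 0 0 0 0;0.85 -0.85 0 0 0 0;0.85 -0.85 0 0 0 0;0.85 -0.85 0 0 0 0"
  grip: 1
  grip_force: 20

```text
time: 1.4
position: [319.9, 409.8, 231.5]
tool_rot: [[-0.969, 0.248, 0.0], [0.248, 0.969, 0.0], [-0.0, 0.0, -1.0]]
force: [0.6, 0.9, 0.4]
gripper_width: 0.993
grip_force: 0.0
```

Request:
carry_out:
  increments: "0.85 -0.85 0 0 0 0;0.85 -0.85 0 0 0 0;0.5 -0.7 0 0 0 0;0 0 0 0 0 0;0 0 0 0 0 0"

```text
time: 1.9
position: [407.2, 314.8, 231.4]
tool_rot: [[-0.968, 0.25, -0.0], [0.25, 0.968, 0.0], [0.0, 0.0, -1.0]]
force: [0.6, -0.5, 1.2]
gripper_width: 1.0
grip_force: 0.0
```

```bash
python3 - <<'E'
from h import *
c="wrist"
im=snapshot(c);cv2.imwrite("pics/w0.png",im)
for t in ["controller","knob_axis","disc_line","marker_tab","fan_line","set_button_top"]:
    print(c,t,w(c,t))
s=get_state();print(s["time"],s["position"],s["tool_rot"],s["force"])
print(calibration(c))
E
```

```text
wrist controller [(0.76, array([416.9, 278.1,  -1.5])), (0.42, array([524.4,  88.9,  -4.5]))]
wrist knob_axis [(0.87, array([450.3, 278.3,  74.9]))]
wrist disc_line [(0.93, array([416. , 260.5,  46.7]))]
wrist marker_tab [(0.42, array([406.9, 293.9,  49.3]))]
wrist fan_line [(0.93, array([440. , 291.4,  92.1]))]
wrist set_button_top [(0.96, array([358.8, 265.7,  68.5])), (0.4, array([446.6, 277.8,  43.1]))]
2.25 [406.27060194 316.03964053 231.26482973] [[-9.69132796e-01  2.46539277e-01 -9.31914605e-05]
 [ 2.46539273e-01  9.69132800e-01  5.27195810e-05]
 [ 1.03312348e-04  2.81169201e-05 -9.99999994e-01]] [0.10720527 0.01115022 0.95695318]
{'fx': 376.51913148816436, 'fy': 376.51913148816436, 'cx': 316.72271322599806, 'cy': 240.30202288838282, 'world_from_camera': array([[ 2.46703054e-01, -9.28289258e-01, -2.78238488e-01,
         3.37506410e+02],
       [ 9.69090746e-01,  2.36568887e-01,  6.99877651e-02,
         3.34158176e+02],
       [ 8.53679102e-04, -2.86904540e-01,  9.57958797e-01,
         3.74142647e+02],
       [ 0.00000000e+00,  0.00000000e+00,  0.00000000e+00,
         1.00000000e+00]])}
```

View pics/w0.png

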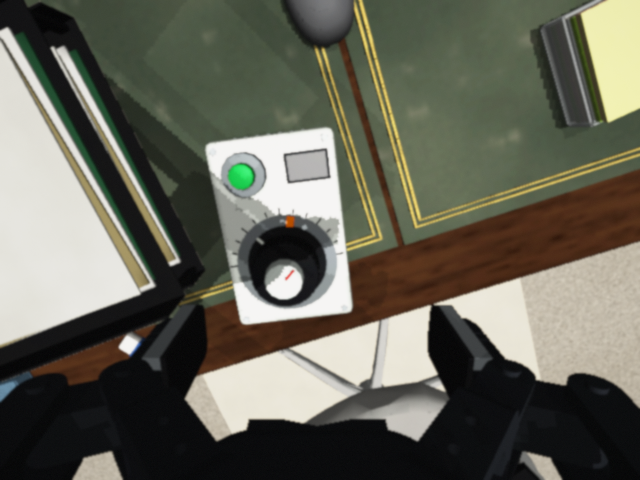

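The wrist view shows the button at (241,177), the orange marker at (290,221), the disc line near (261,241) and the silver knob at (285,280). I'll work these out in metric units.

```bash
cat >> h.py <<'E'
def px(k,u,v,z):
    T=np.array(k["world_from_camera"]); d=T[:3,:3]@np.array([(u-k["cx"])/k["fx"],-(v-k["cy"])/k["fy"],-1]); o=T[:3,3]
    return o+d*(z-o[2])/d[2]
E
python3 - <<'E'
from h import *
im=cv2.imread("pics/w0.png");k=calibration("wrist")
C=[px(k,*c,45) for c in [(206,143),(331,127),(352,313),(243,325)]]
print(np.round(C,1), np.mean(C,0))
for n in ["controller","ring","set_button","fan_knob","marker","temp_disc"]:
    snapshot
for n in ["controller","ring","set_button","fan_knob","marker","temp_disc"]:
    for d in regions_of("wrist",n)[:1]:
        m=d["region"].astype(np.uint8);ys,xs=np.nonzero(m);
        (c,s,a)=cv2.minAreaRect(np.c_[xs,ys].astype(np.float32))
        print(n,d["p"],xs.mean(),ys.mean(),m.sum(),c,s,a, {"fan_knob":px(k,xs.mean(),ys.mean(),90),"marker":px(k,xs.mean(),ys.mean(),47),"temp_disc":px(k,*c,45)}.get(n,px(k,xs.mean(),ys.mean(),60)))
        if n=="controller":
            print([np.round(px(k,*p,45),1) for p in cv2.boxPoints((c,s,a))])
hsv=cv2.cvtColor(im,cv2.COLOR_BGR2HSV)
o=(hsv[...,0]<15)&(hsv[...,1]>150)&(hsv[...,2]>120);o[:200]=0;o[250:]=0;o[:,:250]=0;o[:,330:]=0
ys,xs=np.nonzero(o);print("orange",len(xs),xs.mean(),ys.mean(),px(k,xs.mean(),ys.mean(),47))
cv2.imwrite("pics/w0c.png",cv2.resize(im[190:320,210:370],None,fx=4.5,fy=4.5,interpolation=cv2.INTER_CUBIC))
E
```

```text
[[326.6 240.5  45. ]
 [340.1 346.1  45. ]
 [512.8 325.1  45. ]
 [499.1 218.9  45. ]] [419.65127485 282.64246917  45.        ]
controller 0.59 281.86851934192975 224.05833703868385 22490 (279.2461853027344, 226.46923828125) (186.54823303222656, 128.87208557128906) 82.87498474121094 [407.22053232 285.7652949   60.        ]
[array([325.3, 238.9,  45. ]), array([339.4, 346.8,  45. ]), array([511.4, 328.1,  45. ]), array([497.3, 202.9,  45. ])]
ring 0.81 285.4412685982772 266.1272513703994 2554 (284.0, 270.5) (71.0, 66.0) 90.0 [445.10957713 278.34120035  60.        ]
set_button 0.59 241.4073394495413 175.61100917431193 545 (241.50001525878906, 175.5) (25.45584487915039, 25.45584487915039) 45.0 [359.14657771 264.5613546   60.        ]
fan_knob 0.71 283.62773722627736 278.6772100567721 1233 (283.5, 278.5) (39.0, 37.0) 90.0 [444.93760994 279.31174733  90.        ]
marker 0.39 289.54430379746833 220.8227848101266 79 (289.5, 221.0) (10.0, 7.0) 90.0 [408.93155326 291.21641802  47.        ]
orange 83 289.5421686746988 221.04819277108433 [409.13060255 291.15935495  47.        ]
```

View pics/w0c.png

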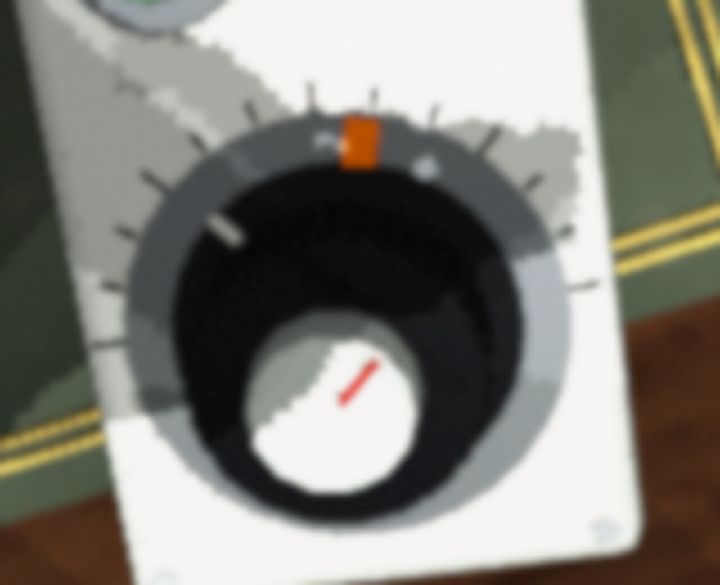

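Request:
carry_out:
  increments: "0.25 -0.23 -0.5 0 0 0.95;0.25 -0.23 -0.5 0 0 0.95;0.25 -0.23 -0.5 0 0 0.95;0.25 -0.23 -0.5 0 0 0.95;0 0 -0.5 0 0 0.95"

```text
time: 3.05
position: [448.0, 277.4, 130.6]
tool_rot: [[-0.915, -0.405, 0.001], [-0.405, 0.915, -0.0], [-0.0, -0.0, -1.0]]
force: [0.7, 0.1, 0.5]
gripper_width: 0.998
grip_force: 0.0
```

Request:
carry_out:
  increments: "0 0 -0.2 0 0 0;0 0 0 0 0 0"

```text
time: 3.25
position: [445.9, 278.0, 121.9]
tool_rot: [[-0.918, -0.397, -0.003], [-0.397, 0.918, -0.001], [0.003, -0.0, -1.0]]
force: [-0.6, -0.5, 0.7]
gripper_width: 0.996
grip_force: 0.0
```

```bash
python3 - <<'E'
from h import *
im=snapshot("wrist");cv2.imwrite("pics/w1.png",im);k=calibration("wrist")
for t in ["knob_axis","disc_line","marker_tab","fan_line"]: print(t,w("wrist",t))
for n,z in [("fan_knob",90)]:
    for d in regions_of("wrist",n)[:1]:
        ys,xs=np.nonzero(d["region"]);print(n,d["p"],len(xs),px(k,xs.mean(),ys.mean(),z))
s=get_state();print(s["time"],s["position"],s["tool_rot"],s["joint_positions"],s["force"])
E
```

```text
knob_axis [(0.88, array([453.3, 277.1,  75.6]))]
disc_line [(0.89, array([420.6, 261.3,  50.1]))]
marker_tab [(0.74, array([415.4, 295.5,  51.9]))]
fan_line [(0.68, array([443.5, 288.6,  98. ]))]
fan_knob 0.98 3091 [446.97481003 276.21831946  90.        ]
3.55 [447.47798612 278.96463442 124.56832381] [[-9.16441624e-01 -4.00164351e-01  1.80056189e-03]
 [-4.00163351e-01  9.16443387e-01  9.01024178e-04]
 [-2.01067079e-03  1.05217180e-04 -9.99997973e-01]] [ 2.63677599e+01  5.57328419e-01  1.03900479e+02  4.49788913e-04
  7.54268323e+01 -8.72208002e+01] [-0.19689488  0.32192502  0.63021584]
```

View pics/w1.png

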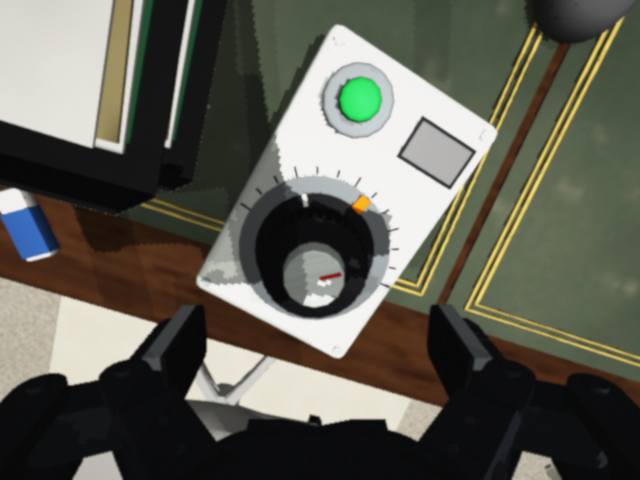

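The wrist view shows the knob axis at about column 314, on the finger centre line, with the marker at (362,204) and the line end at (304,196).

```bash
python3 - <<'E'
from h import *
k=calibration("wrist")
P=[px(k,*c,45) for c in [(337,25),(496,132),(338,357),(197,282)]]
print(np.round(P,1),np.mean(P,0))
e=P[3]-P[0];f=P[2]-P[1];y=np.arctan2((e+f)[1],(e+f)[0]);print("yaw",y,np.linalg.norm(e),np.linalg.norm(f))
c=np.mean(P,0)[:2]+28*np.r_[np.cos(y),np.sin(y)];print("axis",c, px(k,314,276,90))
a=lambda p:(np.angle(np.exp(1j*(y+np.pi-np.arctan2(*(p[:2]-c)[::-1])))),np.linalg.norm(p[:2]-c))
print("marker",a(px(k,362,204,47)),"line",a(px(k,304,196,45)),a(px(k,307,206,45)))
E
```

```text
[[331.2 239.2  45. ]
 [344.3 344.3  45. ]
 [514.1 323.2  45. ]
 [499.8 217.9  45. ]] [422.33544781 281.18210976  45.        ]
yaw -0.12474657603494586 170.02482114488038 171.07259308626254
axis [450.11786628 277.69825784] [449.21808866 277.62451642  90.        ]
marker (np.float64(0.23716251479672534), np.float64(40.89789100795711)) line (np.float64(-0.7094205522527484), np.float64(34.210494222783616)) (np.float64(-0.6853583858993633), np.float64(27.95456664647283))
```

Request:
carry_out:
  increments: "0.04 -0.02 -0.5 0 0 0;0 0 -0.5 0 0 0;0 0 -0.3 0 0 0;0 0 -0.2 0 0 0;0 0 -0.125 0 0 0"

```text
time: 4.05
position: [448.4, 277.7, 58.0]
tool_rot: [[-0.916, -0.401, -0.0], [-0.401, 0.916, -0.0], [0.0, 0.0, -1.0]]
force: [0.7, -0.5, 0.1]
gripper_width: 0.998
grip_force: 0.0
```

Request:
carry_out:
  increments: "0 0 0 0 0 0;0 0 0 0 0 0"

```text
time: 4.25
position: [448.9, 277.9, 59.0]
tool_rot: [[-0.916, -0.401, 0.001], [-0.401, 0.916, 0.0], [-0.001, 0.0, -1.0]]
force: [0.5, -0.0, 0.1]
gripper_width: 1.0
grip_force: 0.0
```

```bash
cat >> h.py <<'E'
def avg(n=6):
    L=[]
    for _ in range(n): snapshot("wrist"); s=get_state(); L.append(np.r_[s["position"],s["force"],s["moment"],np.degrees(np.arctan2(s["tool_rot"][1][1],s["tool_rot"][0][1])),s["gripper_width"]*85,s["grip_force"]])
    print(round(s["time"],2),np.round(np.mean(L,0),2).tolist(),"sd",np.round(np.std(L,0)[[2,5]],2))
E
python3 -c "
from h import *
avg()"
```

```text
4.55 [448.97, 277.88, 58.99, 0.24, 0.52, -0.06, 0.01, -0.0, -0.0, 113.63, 84.94, 0.0] sd [0.16 0.3 ]
```

Request:
carry_out:
  increments: "0 0 0 0 0 0;0 0 0 0 0 0;0 0 0 0 0 0;0 0 0 0 0 0;0 0 0 0 0 0"
  grip: -1
  grip_force: 25

```text
time: 5.05
position: [448.6, 277.5, 58.4]
tool_rot: [[-0.916, -0.401, 0.0], [-0.401, 0.916, -0.0], [-0.0, -0.0, -1.0]]
force: [-0.0, -3.1, 2.2]
gripper_width: 0.667
grip_force: 30.0
```

Request:
carry_out:
  increments: "0 0 0 0 0 0;0 0 0 0 0 0;0 0 0 0 0 0"

```text
time: 5.35
position: [448.6, 277.5, 58.3]
tool_rot: [[-0.916, -0.401, 0.0], [-0.401, 0.916, -0.0], [-0.0, -0.0, -1.0]]
force: [2.0, -3.6, 2.1]
gripper_width: 0.663
grip_force: 30.0
```

```bash
python3 -c "
from h import *
avg()
r=tip_of('wrist','fan_line');print(w('wrist','fan_line'))
cv2.imwrite('pics/w2.png',snapshot('wrist'))"
```

```text
5.65 [448.6, 277.51, 58.33, 0.97, -3.91, 2.47, -0.71, -0.21, -0.01, 113.63, 56.54, 29.97] sd [0.01 0.43]
[(0.83, array([445.5, 289.9,  93.7]))]
```

View pics/w2.png

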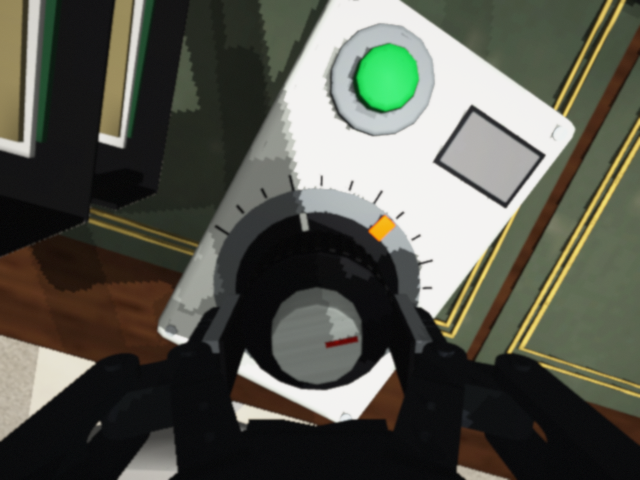

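The ring is gripped and the line and marker are both visible, at (304,221) and (381,228). I'll press down in small steps.

Request:
carry_out:
  increments: "0 0 -0.02 0 0 0;0 0 0 0 0 0"

```text
time: 6.0
position: [448.6, 277.5, 57.5]
tool_rot: [[-0.916, -0.401, 0.0], [-0.401, 0.916, -0.0], [-0.0, -0.0, -1.0]]
force: [1.3, -4.9, 3.1]
gripper_width: 0.664
grip_force: 30.0
```

Request:
carry_out:
  increments: "0 0 -0.02 0 0 0;0 0 0 0 0 0"

```text
time: 6.2
position: [448.6, 277.5, 56.7]
tool_rot: [[-0.916, -0.401, 0.0], [-0.401, 0.916, -0.0], [-0.0, -0.0, -1.0]]
force: [2.2, -4.4, 2.7]
gripper_width: 0.666
grip_force: 30.0
```

```bash
python3 -c "
from h import *
avg(4)"
```

```text
6.4 [448.59, 277.52, 56.72, 1.75, -5.14, 3.07, -0.93, -0.28, -0.0, 113.63, 56.49, 29.98] sd [0.02 0.33]
```

Request:
carry_out:
  increments: "0 0 -0.02 0 0 0;0 0 0 0 0 0"

```text
time: 6.6
position: [448.6, 277.5, 55.9]
tool_rot: [[-0.916, -0.401, 0.0], [-0.401, 0.916, -0.0], [-0.0, -0.0, -1.0]]
force: [2.6, -5.6, 3.9]
gripper_width: 0.667
grip_force: 30.0
```

Request:
carry_out:
  increments: "0 0 -0.015 0 0 0;0 0 0 0 0 0"

```text
time: 6.8
position: [448.6, 277.5, 55.3]
tool_rot: [[-0.916, -0.401, 0.0], [-0.401, 0.916, -0.0], [-0.0, -0.0, -1.0]]
force: [1.4, -4.6, 3.1]
gripper_width: 0.667
grip_force: 30.0
```

Request:
carry_out:
  increments: "0 0 -0.015 0 0 0;0 0 0 0 0 0"

```text
time: 7.0
position: [448.6, 277.5, 54.8]
tool_rot: [[-0.916, -0.401, 0.0], [-0.401, 0.916, -0.0], [-0.0, -0.0, -1.0]]
force: [1.8, -5.3, 4.2]
gripper_width: 0.663
grip_force: 30.0
```

Request:
carry_out:
  increments: "0 0 -0.015 0 0 0;0 0 0 0 0 0"

```text
time: 7.2
position: [448.6, 277.5, 54.2]
tool_rot: [[-0.916, -0.401, 0.0], [-0.401, 0.916, -0.0], [-0.0, -0.0, -1.0]]
force: [0.7, -5.6, 3.3]
gripper_width: 0.664
grip_force: 30.0
```

Request:
carry_out:
  increments: "0 0 -0.015 0 0 0;0 0 0 0 0 0"

```text
time: 7.4
position: [448.6, 277.5, 53.7]
tool_rot: [[-0.916, -0.401, 0.0], [-0.401, 0.916, -0.0], [-0.0, -0.0, -1.0]]
force: [0.9, -5.4, 3.8]
gripper_width: 0.667
grip_force: 30.1
```

Request:
carry_out:
  increments: "0 0 -0.015 0 0 0;0 0 0 0 0 0"

```text
time: 7.6
position: [448.7, 277.6, 53.3]
tool_rot: [[-0.916, -0.401, 0.0], [-0.401, 0.916, -0.0], [-0.0, -0.0, -1.0]]
force: [-1.3, -5.0, 6.5]
gripper_width: 0.666
grip_force: 30.3
```

```bash
python3 -c "
from h import *
avg(4)"
```

```text
7.8 [448.65, 277.55, 53.31, 0.02, -5.25, 6.0, -1.05, 0.03, 0.04, 113.63, 56.47, 30.29] sd [0.01 0.27]
```

Request:
carry_out:
  increments: "0 0 -0.015 0 0 0;0 0 -0.005 0 0 0;0 0 0 0 0 0"

```text
time: 8.1
position: [448.7, 277.6, 52.8]
tool_rot: [[-0.916, -0.401, 0.0], [-0.401, 0.916, -0.0], [-0.0, -0.0, -1.0]]
force: [-1.7, -6.8, 8.9]
gripper_width: 0.668
grip_force: 30.5
```

```bash
python3 -c "
from h import *
avg(5)"
```

```text
8.35 [448.69, 277.58, 52.82, -1.25, -6.63, 9.08, -1.21, 0.21, 0.03, 113.63, 56.51, 30.49] sd [0.01 0.43]
```

Request:
carry_out:
  increments: "0 0 -0.006 0 0 0;0 0 0 0 0 -0.3;0 0 0 0 0 -0.3;0 0 0 0 0 0"

```text
time: 8.75
position: [448.8, 277.4, 52.7]
tool_rot: [[-0.947, -0.321, 0.0], [-0.321, 0.947, -0.0], [-0.0, -0.001, -1.0]]
force: [-1.5, -7.9, 9.5]
gripper_width: 0.667
grip_force: 30.7
```

```bash
python3 -c "
from h import *
avg(5)
k=calibration('wrist')
print(w('wrist','disc_line'),w('wrist','fan_line'),w('wrist','marker_tab'))"
```

```text
9.0 [448.78, 277.38, 52.69, -1.33, -7.38, 10.01, -1.4, 0.24, -0.02, 108.82, 56.41, 30.7] sd [0.01 0.36]
[(0.58, array([417.4, 260.3,  49.1]))] [(0.87, array([439.4, 291.6,  96. ]))] [(0.64, array([414.8, 288.9,  50.6]))]
```

```bash
cat >> h.py <<'E'
AX=np.array([448.7,278.0]); YAW=-0.124
def ang(p,c=AX): return float(np.angle(np.exp(1j*(YAW+np.pi-np.arctan2(*(p[:2]-c)[::-1])))))
def tool(pos,yawdeg):
    a=np.radians(yawdeg);T=np.eye(4);T[:3,:3]=np.array([[-np.sin(a),np.cos(a),0],[np.cos(a),np.sin(a),0],[0,0,-1]]);T[:3,3]=pos;return T
def meas(im,k):
    hsv=cv2.cvtColor(im,cv2.COLOR_BGR2HSV).astype(int);H,S,V=hsv[...,0],hsv[...,1],hsv[...,2]
    vv,uu=np.mgrid[:480,:640]
    T=np.array(k["world_from_camera"])
    def plane(m,z,r0,r1):
        v,u=np.nonzero(m);P=np.array([px(k,a,b,z)[:2] for a,b in zip(u,v)]).reshape(-1,2)
        r=np.linalg.norm(P-AX,axis=1);return P[(r>r0)&(r<r1)]
    out={}
    red=((H<8)|(H>172))&(S>140)&(V>50)
    P=plane(red,90,0,18)
    if len(P)>5:
        d=P-P.mean(0);e=np.linalg.svd(d,full_matrices=False)[2][0];e*=np.sign(e@(P.mean(0)-AX));out["fan"]=(len(P),P.mean(0).round(1),round(ang(AX+e),3))
    P=plane((H>8)&(H<22)&(S>150)&(V>120),47,30,50)
    if len(P)>5: out["marker"]=(len(P),P.mean(0).round(1),round(ang(P.mean(0)),3))
    g=cv2.cvtColor(im,cv2.COLOR_BGR2GRAY)
    # white line: polar profile on disc plane, radius 30.5..35, contrast to local median
    th=np.arange(-1.5,1.5,0.01);R=np.arange(31,35.5,.5);W=np.linalg.inv(T);prof=[]
    for t in th:
        a=YAW+np.pi-t;p=np.c_[AX[0]+R*np.cos(a),AX[1]+R*np.sin(a),np.full(len(R),45.),np.ones(len(R))]@W.T
        u=k["cx"]-k["fx"]*p[:,0]/p[:,2];v=k["cy"]+k["fy"]*p[:,1]/p[:,2]
        b=cv2.remap(im,u.astype(np.float32)[None],v.astype(np.float32)[None],cv2.INTER_LINEAR)[0].astype(float)
        prof.append(b[:,0].mean())
    from scipy.ndimage import median_filter
    c=np.array(prof)-median_filter(prof,41);i=np.argsort(c)[-1];s=slice(max(i-6,0),i+7);wt=np.clip(c[s],0,None)
    out["line"]=(round(c[i],0),round(float((th[s]*wt).sum()/wt.sum()),3))
    return out
E
python3 - <<'E'
from h import *
im=snapshot("wrist");k=calibration("wrist");print("now",meas(im,k));cv2.imwrite("pics/w3.png",im)
s=get_state();Tt=np.eye(4);Tt[:3,:3]=s["tool_rot"];Tt[:3,3]=s["position"]
X=np.linalg.inv(Tt)@np.array(k["world_from_camera"])
np.save("X.npy",X)
k2=dict(k);k2["world_from_camera"]=tool([448.6,277.5,58.33],113.63)@X
print("w2",meas(cv2.imread("pics/w2.png"),k2))
k2["world_from_camera"]=tool([447.5,279,123.5],113.6)@X
print("w1",meas(cv2.imread("pics/w1.png"),k2))
E
```

```text
now {'fan': (167, array([443.5, 283.5]), 0.807), 'marker': (388, array([410.2, 289.8]), 0.173), 'line': (np.float64(137.0), -0.644)}
w2 {'fan': (146, array([443.4, 283.8]), 0.809), 'marker': (337, array([410.3, 290. ]), 0.178), 'line': (np.float64(132.0), -0.728)}
w1 {'fan': (52, array([445.4, 285.2]), 0.809), 'marker': (149, array([412.6, 291.2]), 0.226), 'line': (np.float64(169.0), -0.732)}
```

Request:
carry_out:
  increments: "0 0 0 0 0 -0.4;0 0 0 0 0 -0.4;0 0 0 0 0 -0.4;0 0 0 0 0 -0.4;0 0 0 0 0 0"

```text
time: 9.7
position: [448.9, 276.9, 52.6]
tool_rot: [[-0.995, -0.103, 0.0], [-0.103, 0.995, -0.001], [-0.0, -0.001, -1.0]]
force: [-1.2, -10.4, 10.5]
gripper_width: 0.664
grip_force: 30.8
```

```bash
python3 -c "
from h import *
avg(5)
im=snapshot('wrist');print(meas(im,calibration('wrist')))"
```

```text
9.95 [448.85, 276.86, 52.61, -0.93, -10.0, 10.39, -1.84, 0.16, -0.01, 96.02, 56.55, 30.77] sd [0.01 0.63]
{'fan': (167, array([443.5, 283.4]), 0.807), 'marker': (414, array([410. , 289.8]), 0.171), 'line': (np.float64(203.0), -0.43)}
```

Request:
carry_out:
  increments: "0 -0.02 0 0 0 -0.4;0 0 0 0 0 -0.4;0 0 0 0 0 -0.4;0 0 0 0 0 -0.4;0 0 0 0 0 0"

```text
time: 10.5
position: [448.8, 276.2, 52.6]
tool_rot: [[-0.993, 0.12, 0.0], [0.12, 0.993, -0.001], [-0.001, -0.001, -1.0]]
force: [-1.0, -7.9, 10.1]
gripper_width: 0.666
grip_force: 30.7
```

```bash
python3 -c "
from h import *
avg(5)
im=snapshot('wrist');print(meas(im,calibration('wrist')))"
```

```text
10.75 [448.82, 276.24, 52.63, -1.11, -9.01, 10.35, -1.69, 0.21, -0.03, 83.22, 56.47, 30.74] sd [0.01 0.33]
{'fan': (167, array([443.5, 283.4]), 0.806), 'marker': (429, array([410. , 289.9]), 0.174), 'line': (np.float64(209.0), -0.214)}
```

Request:
carry_out:
  increments: "0 -0.02 0 0 0 -0.4;0 0 0 0 0 -0.4;0 0 0 0 0 -0.4;0 0 0 0 0 -0.4;0 0 0 0 0 0"

```text
time: 11.3
position: [448.7, 275.7, 52.6]
tool_rot: [[-0.942, 0.337, 0.0], [0.337, 0.942, -0.001], [-0.0, -0.001, -1.0]]
force: [-1.7, -8.7, 10.2]
gripper_width: 0.667
grip_force: 30.7
```

```bash
python3 -c "
from h import *
avg(5)
im=snapshot('wrist');print(meas(im,calibration('wrist')))"
```

```text
11.55 [448.68, 275.65, 52.61, -1.33, -8.08, 10.15, -1.49, 0.34, 0.0, 70.42, 56.51, 30.73] sd [0.01 0.51]
{'fan': (166, array([443.4, 283.3]), 0.808), 'marker': (441, array([410.1, 289.9]), 0.176), 'line': (np.float64(212.0), 0.007)}
```

Request:
carry_out:
  increments: "0 0 0 0 0 -0.4;0 0 0 0 0 -0.4;0 0 0 0 0 -0.4;0 0 0 0 0 0"

```text
time: 12.0
position: [448.5, 275.3, 52.5]
tool_rot: [[-0.872, 0.489, -0.0], [0.489, 0.872, -0.001], [-0.0, -0.001, -1.0]]
force: [-1.7, -9.7, 10.8]
gripper_width: 0.662
grip_force: 30.8
```

```bash
python3 -c "
from h import *
avg(5)
im=snapshot('wrist');print(meas(im,calibration('wrist')))
cv2.imwrite('pics/w4.png',im)"
```

```text
12.25 [448.5, 275.31, 52.51, -2.28, -9.97, 11.01, -1.77, 0.5, -0.01, 60.82, 56.55, 30.82] sd [0.01 0.56]
{'fan': (162, array([443.4, 283.2]), 0.807), 'marker': (417, array([409.9, 290. ]), 0.175), 'line': (np.float64(205.0), 0.174)}
```

View pics/w4.png

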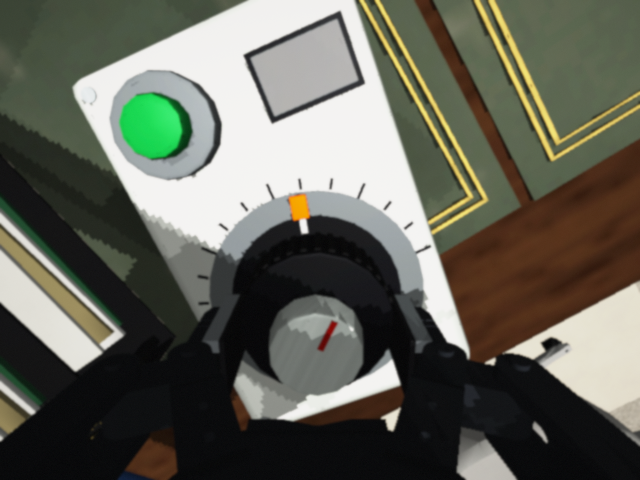

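The white line (304,226) points at the marker (299,207), and the silver knob has not moved. I'll ease up and release.

Request:
carry_out:
  increments: "0 0 0.03 0 0 0;0 0 0.04 0 0 0;0 0 0.04 0 0 0;0 0 0 0 0 0"

```text
time: 12.7
position: [448.4, 275.3, 56.3]
tool_rot: [[-0.873, 0.488, -0.0], [0.488, 0.873, -0.001], [-0.0, -0.001, -1.0]]
force: [1.5, -7.8, 3.0]
gripper_width: 0.665
grip_force: 30.2
```

Request:
carry_out:
  increments: "0 0 0 0 0 0;0 0 0 0 0 0;0 0 0 0 0 0;0 0 0 0 0 0;0 0 0 0 0 0"
  grip: 1

```text
time: 13.2
position: [448.3, 276.2, 56.2]
tool_rot: [[-0.873, 0.487, -0.0], [0.487, 0.873, 0.0], [0.0, 0.0, -1.0]]
force: [0.1, -0.9, -0.3]
gripper_width: 0.999
grip_force: 0.0
```

```bash
python3 -c "
from h import *
avg(5)
im=snapshot('wrist');print(meas(im,calibration('wrist')))"
```

```text
13.45 [448.44, 276.13, 56.24, 0.33, 0.15, -0.09, -0.0, -0.01, 0.0, 60.83, 84.9, 0.0] sd [0.03 0.45]
{'fan': (153, array([443.3, 283.3]), 0.805), 'marker': (400, array([409.9, 290. ]), 0.176), 'line': (np.float64(205.0), 0.173)}
```

Request:
carry_out:
  increments: "0 0 0.5 0 0 0;0 0 1 0 0 0;0 0 0.5 0 0 0;-0.6 0 0 0 0 0.6;-0.6 -0.1 0 0 0 0.6"

```text
time: 14.0
position: [400.9, 272.5, 137.6]
tool_rot: [[-0.943, 0.332, 0.002], [0.332, 0.943, 0.001], [-0.002, 0.002, -1.0]]
force: [-0.2, 0.0, -1.0]
gripper_width: 0.998
grip_force: 0.0
```

Request:
carry_out:
  increments: "0 0 0 0 0 0;0 0 0 0 0 0;0 0 0 0 0 0;0 0 0 0 0 0;0 0 0 0 0 0"
  grip: -1

```text
time: 14.5
position: [401.0, 272.0, 136.2]
tool_rot: [[-0.942, 0.336, -0.0], [0.336, 0.942, -0.0], [0.0, -0.0, -1.0]]
force: [-0.1, 0.1, -0.1]
gripper_width: 0.142
grip_force: 0.0
```

```bash
python3 -c "
from h import *
avg(3)
im=snapshot('wrist');k=calibration('wrist');print(meas(im,k))
cv2.imwrite('pics/w5.png',im)
h=cv2.cvtColor(im,cv2.COLOR_BGR2HSV);m=(h[...,0]>45)&(h[...,0]<80)&(h[...,1]>150)&(h[...,2]>100)
n,l,st,c=cv2.connectedComponentsWithStats(m.astype(np.uint8));i=1+np.argmax(st[1:,4]);print(st[i],[px(k,*c[i],z) for z in (55,65)])
print(w('wrist','set_button_top'),w('wrist','knob_axis'))"
```

```text
14.65 [400.78, 272.0, 136.14, 0.27, 0.02, 0.58, -0.02, -0.01, -0.01, 70.4, 1.44, 0.0] sd [0.01 0.53]
{'fan': (31, array([443. , 283.9]), 0.854), 'marker': (152, array([409.9, 289.9]), 0.174), 'line': (np.float64(113.0), 0.183)}
[ 260  174   36   37 1037] [array([360.65052688, 262.41449823,  55.        ]), array([359.4531343 , 263.94121378,  65.        ])]
[(0.83, array([356.7, 263.2,  68.4]))] [(0.77, array([451.5, 276. ,  74.8]))]
```

View pics/w5.png

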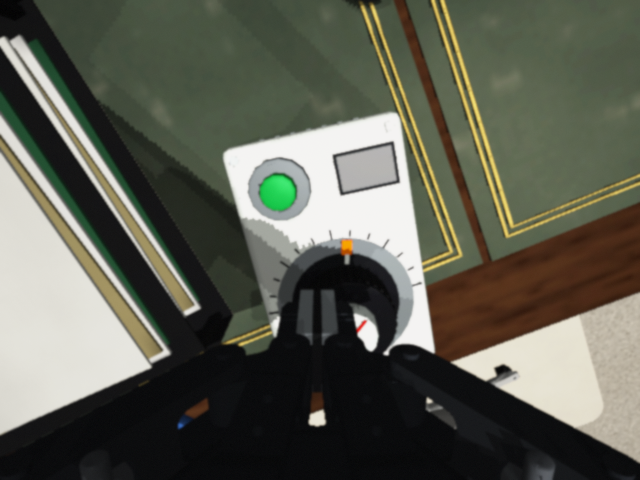

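The ring is up and the line at (347,257) meets the marker at (347,246). The button is at (278,192). I'll move over it and press.

Request:
carry_out:
  increments: "-0.5 -0.1 0 0 0 0;-0.53 -0.1 -0.1 0 0 0;0 0 -0.8 0 0 0;0 0 -0.55 0 0 0;0 0 0 0 0 0"

```text
time: 15.3
position: [356.8, 262.7, 75.2]
tool_rot: [[-0.942, 0.335, -0.005], [0.335, 0.942, -0.003], [0.004, -0.004, -1.0]]
force: [-1.3, -1.3, 0.7]
gripper_width: 0.003
grip_force: 0.0
```

Request:
carry_out:
  increments: "0 0 -0.05 0 0 0;0 0 -0.05 0 0 0;0 0 0 0 0 0"

```text
time: 15.6
position: [360.1, 264.5, 75.3]
tool_rot: [[-0.942, 0.335, 0.002], [0.335, 0.942, 0.001], [-0.001, 0.001, -1.0]]
force: [0.1, 0.5, 0.2]
gripper_width: -0.003
grip_force: 0.0
```

Request:
carry_out:
  increments: "0 0 -0.05 0 0 0;0 0 -0.05 0 0 0;0 0 -0.05 0 0 0;0 0 0 0 0 0;0 0 0 0 0 0"

```text
time: 16.1
position: [359.2, 264.0, 68.2]
tool_rot: [[-0.942, 0.335, -0.0], [0.335, 0.942, -0.0], [0.0, -0.0, -1.0]]
force: [0.8, 0.1, -0.5]
gripper_width: -0.002
grip_force: 0.0
```

Request:
carry_out:
  increments: "0 0 -0.05 0 0 0;0 0 0 0 0 0;0 0 0 0 0 0"

```text
time: 16.4
position: [359.5, 264.1, 66.5]
tool_rot: [[-0.942, 0.335, 0.0], [0.335, 0.942, 0.0], [-0.0, 0.0, -1.0]]
force: [0.1, 0.3, 2.9]
gripper_width: 0.0
grip_force: 0.8
```

Request:
carry_out:
  increments: "0 0 -0.05 0 0 0;0 0 0 0 0 0;0 0 0 0 0 0"

```text
time: 16.7
position: [359.5, 264.2, 64.4]
tool_rot: [[-0.942, 0.335, 0.0], [0.335, 0.942, 0.0], [-0.0, 0.0, -1.0]]
force: [0.1, 0.4, 2.0]
gripper_width: 0.001
grip_force: 1.4
```

Request:
carry_out:
  increments: "0 0 -0.05 0 0 0;0 0 0 0 0 0;0 0 0 0 0 0"

```text
time: 17.0
position: [359.5, 264.1, 62.4]
tool_rot: [[-0.942, 0.335, 0.0], [0.335, 0.942, 0.0], [-0.0, 0.0, -1.0]]
force: [1.2, 0.4, 4.2]
gripper_width: -0.001
grip_force: 2.0
```

Request:
carry_out:
  increments: "0 0 -0.04 0 0 0;0 0 0 0 0 0;0 0 0 0 0 0"

```text
time: 17.3
position: [359.5, 264.2, 61.0]
tool_rot: [[-0.942, 0.335, 0.0], [0.335, 0.942, 0.0], [-0.0, 0.0, -1.0]]
force: [-0.8, -1.0, 7.6]
gripper_width: 0.001
grip_force: 3.6
```

Request:
carry_out:
  increments: "0 0 -0.025 0 0 0;0 0 0 0 0 0;0 0 0 0 0 0"

```text
time: 17.6
position: [359.6, 264.3, 60.8]
tool_rot: [[-0.942, 0.335, 0.0], [0.335, 0.942, 0.0], [-0.0, 0.0, -1.0]]
force: [-5.1, -2.5, 16.5]
gripper_width: 0.001
grip_force: 8.2
```

```bash
python3 -c "
from h import *
avg(4)"
```

```text
17.8 [359.61, 264.24, 60.83, -4.25, -2.59, 16.22, -0.49, 0.82, 0.01, 70.44, 0.07, 8.17] sd [0.01 0.41]
```

The force rises steeply at 60.8 mm after 6 mm of travel, so the button is on its hard stop. I'll retreat and verify.

Request:
carry_out:
  increments: "0 0 0.2 0 0 0;0 0 0.5 0 0 0;0 0 1 0 0 0;0 0 1 0 0 0;0 0 0.5 0 0 0"

```text
time: 18.3
position: [360.0, 264.5, 190.8]
tool_rot: [[-0.942, 0.335, 0.003], [0.335, 0.942, 0.001], [-0.002, 0.002, -1.0]]
force: [0.8, 1.0, -0.5]
gripper_width: -0.002
grip_force: 0.0
```

Request:
carry_out:
  increments: "0 0 0 0 0 0;0 0 0 0 0 0;0 0 0 0 0 0;0 0 0 0 0 0"

```text
time: 18.7
position: [358.3, 263.5, 185.8]
tool_rot: [[-0.942, 0.335, -0.003], [0.335, 0.942, -0.002], [0.002, -0.002, -1.0]]
force: [-0.0, 0.7, -0.3]
gripper_width: 0.0
grip_force: 0.0
```

```bash
python3 -c "
from h import *
avg(3)
im=snapshot('wrist');k=calibration('wrist');print(meas(im,k))
cv2.imwrite('pics/w6.png',im)"
```

```text
18.85 [358.63, 263.67, 186.37, -0.12, -0.63, 0.29, 0.01, -0.04, 0.01, 70.43, -0.02, 0.0] sd [0.23 0.56]
{'fan': (11, array([443.7, 283.9]), 0.792), 'marker': (33, array([410.5, 289.7]), 0.173), 'line': (np.float64(173.0), 0.198)}
```

View pics/w6.png

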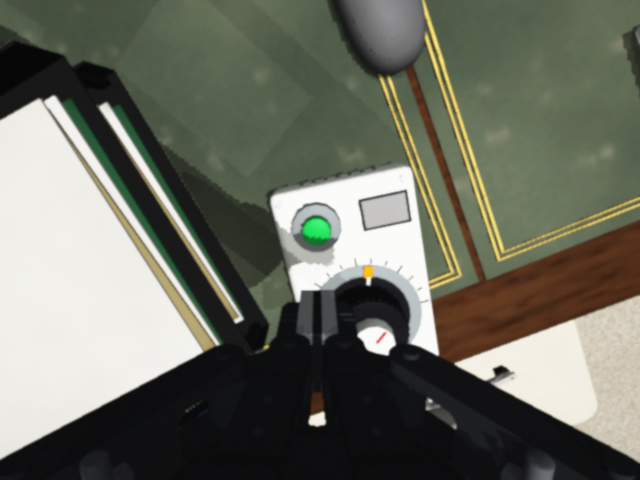

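The line sits right under the marker at (368,272), the button at (316,231) is up, and the arm is clear.

```bash
python3 -c "
from station import *
print(finish_job())"
```

```text
the job is handed in; nothing more can be done
None
```

I set the disc line on the orange marker (about 0.03 rad off at worst in the images), let the ring spring up, pressed the green button to its stop and handed the job in at about 19 s; the silver knob and marker showed no movement, and no verdict came back.

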